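# Test run of a paddle-switch grinder

## Robot

A 6-joint arm with a two-finger parallel gripper is mounted at the origin on the work surface. World frame = base frame: x ahead of the robot, y to its left, z up, the work surface at z = 0. Lengths are in mm, angles in degrees, forces in N, time in s.
With the tool pointing down it reaches from about 300 to 850 mm from the base axis. Payload 4.2 kg.
Tool frame: the origin (TCP) lies at the very end of the fingers, on their centre line; the grasp point (between the pads) lies 19 mm behind it; z points along the fingers, y is the direction in which the jaws open and shut (so a half turn about z gives the same grasp; the last joint's range is limited). The gripper opens to 91 mm and grips with 3 to 60 N. Pads are 32 mm wide; open, the fingers measure 118 mm over their backs; the gripper's body (76 mm by 178 mm) begins 60 mm behind the grasp point.
Start: joints at [65.088, 18.312, 89.639, -0, 72.044, -1.146], TCP at [231.733, 526.254, 213.976] pointing down, gripper open.
Joint ranges: [-177.97, 177.97], [-48.28, 115.42], [12.27, 149.76], [-77.06, 257.06], [2.81, 150.46], [-146.56, 146.56]. Speed limits (degrees/s): [147.25, 147.25, 180, 180, 180, 180].

## Interface

Orientations are given as [roll, pitch, yaw] about the fixed x, y, z axes, in that order (R = Rz(yaw) Ry(pitch) Rx(roll)).
In Python, from workcell import monitor, eyes, job gives the robot as it stands.
- The arm moves only by the tool move_arm, never from a script. Its argument "increments" is a list that holds one entry, the list of rows, each a list of 7 numbers: the opening, from 0 (shut) to 1 (fully open), then the shift along the tool's x, y, z in cm, then the turn, a rotation vector about the tool's x, y, z in rad. In form: [[[jaw, x, y, z, ax, ay, az], ...]]. A call has 1 to 12 rows; each row shifts and turns the pose as measured when the row begins, along the tool's axes as they then stand; what a row does not reach is not made up. A row lasts 1/8 s, in which the tool goes at most 62.5 mm and 10.7 degrees, less where a joint would pass 70% of its speed; a pose out of reach is approached as far as the arm can. A call is refused whole if a number of a shift passes 6.25 or a number of a turn 0.188, either way. A call with a gripper value outside its range is refused whole. The fingers move at their own pace and stop on an object; "force" is the grip in N (left out, the last holds). Time passes only in rows, so rows that do not move let the fingers close. It gives the time, the measured TCP pose, the force and the opening at its end, in the units of the state.
- monitor.state(): the state, without advancing time (a new reading comes with each control period).
- eyes.grab_frame(name): name is "scene" or "top" or "wrist"; returns a dict with "color" (480x640x3 uint8, red, green, blue), "z_map" (480x640 float32, mm along the optical axis (not along the pixel's ray), 0 where there is no reading), "camera_matrix" (3x3 intrinsics, pixels), "rvec" (rotation vector, rad) and "tvec" (3), from world to camera coordinates, as OpenCV has them. Camera axes: x right, y down, z forward; pixel columns grow to the right and rows downward; lengths in mm; the calibration is good to about 2 mm. A picture is of the moment at which its call begins.
- job.job_done(): hands the job in, once; it reports no verdict.
The state is a dict: "time_s": time; "qpos": joint angles; "qvel": joint speeds; "effort": joint torques, N m; "ee_pos": TCP position; "ee_rot": TCP orientation; "force": force on the tool from outside, world axes, zero at the start; "torque": the same for the moment, N m; "gripper_width": finger opening in mm.
Only numpy, scipy, OpenCV 4.12 (cv2) and the standard library are available. Lean on these libraries where they do the work, as an engineer would, in place of code of your own. Each camera call takes 0.05 s, during which the arm holds its last target. There are 200 camera calls.

## Task

The cordless angle grinder clamped in the bench cradle has a new disc and needs a test run. Flip the small lock-off lever on its paddle switch fully forward, towards the disc; then squeeze the paddle fully home against the handle, with one finger on the paddle and the other on the opposite side of the handle, hold it for at least two seconds, and let go. Leave the lever forward and the paddle sprung out, and do not shift the tools and things lying around.

Things in the scene. Friction and masses are not known exactly. Their poses are not given: they have to be found in the camera images.
- handle: Grey grinder handle, fixed; origin at its centre, 140 mm above the table. Axes (handle frame): x level, forward to the disc, away from the robot; y down and to the robot's left, 35 deg from vertical; z to the robot's left, 35 deg above level, the paddle's side. Fills x -85..70, y -25..25, z -20..20 mm. Squeeze along z: the gripper comes down along +y, tilted 35 deg. Free all round between x -80 and 65.
- grinder: The rest of the grinder, same origin and axes as the handle, fixed. In mm: rear collar of the cradle, 66 wide, x -107..-85; battery, 74 wide in y, x -189..-107; motor, 62 round, from x 68; front collar, 72 round, from 91; disc and guard, about 132 across and up to z 60, from x 119. The cradle's base plate (360 x 150 mm) lies 130 mm below the origin.
- paddle (a joint): Black paddle switch on the handle's +z side, 142 x 30 x 8 mm, hinged about y at its rear end (handle x -75, z 24 mm). 0 = sprung out, front end standing out; 0.12 rad = pressed home, parallel to the handle, outer face at z 30. At rest its face at x 0 is at z 39. Springs back when let go; home takes about 12 N at x 0. Blocked while the lever is back.
- paddle_pad (a point): Middle of the paddle's outer face, 75 mm ahead of its hinge (near x = 0 of the handle). Axes of the paddle: x forward along it, z out of its face.
- lock (a joint): Bare metal lock-off lever on the paddle, hinged about y. 0 to 0.15 rad = back, locked (leans some 30 deg back, to the battery); 1.2 rad = its stop, fully forward (leans some 30 deg to the disc). Stiff hinge (0.05 N m), stays where it is left. A push of a few newtons forward along the handle on its rear face turns it.
- lever_tip (a point): Free end of the lock-off lever: a thumb plate 26 mm wide (along y), 6 mm thick, standing about 30 mm out of the paddle's face near its front end. The tip is 37 mm from the pivot; the pivot lies at handle x 44, z 39 mm while the paddle is out.
- flange_key: Bystander, to be left alone: flat steel pin key, T-shaped, 110 mm long, 13 mm tall, lying on the base plate of the cradle. Origin on its underside.
- chip_hammer: Bystander, to be left alone: hammer 260 mm long lying on the table to the left of the cradle. Origin on its underside.
- wire_brush: Bystander, to be left alone: wooden brush 240 mm long lying on the table to the right of the cradle. Origin on its underside.
- spray_can: Bystander, to be left alone: standing can, 66 mm across, 190 mm tall, on the table right of the grinder. Origin on its underside.
- magnet: Bystander, to be left alone: triangular welding magnet about 120 mm across, 16 mm tall, lying left of the cradle. Origin on its underside.
- pipe_cut: Bystander, to be left alone: short length of steel pipe standing on end, 68 mm across, 60 mm tall, left of the cradle. Origin on its underside.

How it is judged (in metres and radians):
On the way, in this order (a step that is already met when the one before it is completed fails the run):
1. the lock-off lever is flipped forward while the paddle is still out (value of joint lock above 1 rad and value of joint paddle below 0.06 rad), for 0.2 s.
2. the paddle is squeezed home against the handle, the fingers also on the handle, the lever still forward, for two seconds (1.7 s are enough) (value of joint paddle above 0.1 rad and value of joint lock above 1 rad and contact force between the fingers and handle above 1.5 N), for 1.7 s.
At the end, for the whole second after the job is handed in: The lock-off lever is forward (more than 1.0 of its 1.2 rad), the paddle has sprung out again (less than 0.02 rad), and every bystander is within 30 mm of where it started (value of joint lock above 1 rad and value of joint paddle below 0.02 rad and not (distance of flange_key from where it was at the start of the episode above 0.03 m) and not (distance of chip_hammer from where it was at the start of the episode above 0.03 m) and not (distance of wire_brush from where it was at the start of the episode above 0.03 m) and not (distance of spray_can from where it was at the start of the episode above 0.03 m) and not (distance of magnet from where it was at the start of the episode above 0.03 m) and not (distance of pipe_cut from where it was at the start of the episode above 0.03 m)); the robot touches nothing.
It fails at once if a bystander is shifted by more than 30 mm (distance of any of flange_key, chip_hammer, wire_brush, spray_can, magnet, pipe_cut from where it was at the start of the episode above 0.03 m).
It also fails if it takes over 48 s, if anything falls off the work surface, if the arm or the gripper's body presses on something with over 40 N, if the wrist force passes 120 N, or if a joint passes its speed limit or range.

## Working session

There is one attempt and no reset: what is moved stays moved. The work goes in short steps, Python scripts to look and compute and a tool call to move; the robot and the scene stay as the last step left them, time stands still between calls to the robot, and variables do not carry over. Pictures are saved under pics/ and viewed, about 8 in all and at most 12, crops included, and the job is handed in when it is done.

Besides the shell and the picture viewer there is one more tool, called after ">>>" as name(argument=value, ...) on one line, values as JSON. move_arm: Moves the arm, as the interface text tells. Its arguments: {"type":"object","properties":{"increments":{"type":"array"},"force":{"type":"number"}},"required":["increments"]}

```bash
mkdir -p pics; cat > h.py <<'E'
import numpy as np, cv2
from scipy.spatial.transform import Rotation as R
from workcell import monitor, eyes, job
def grab(n):
    f=eyes.grab_frame(n); np.savez(f'pics/{n}.npz',**f); return f
def load(n): return dict(np.load(f'pics/{n}.npz'))
def pt(f,u,v,z=None):
    K=f['camera_matrix']; M=cv2.Rodrigues(f['rvec'])[0]; z=f['z_map'][v,u] if z is None else z
    c=np.linalg.inv(K)@[u,v,1]*z
    return M.T@(c-f['tvec'].ravel())
def cloud(f):
    K=f['camera_matrix']; M=cv2.Rodrigues(f['rvec'])[0]; z=f['z_map']
    v,u=np.mgrid[:480,:640]; c=np.stack([(u-K[0,2])/K[0,0]*z,(v-K[1,2])/K[1,1]*z,z],-1)
    return (c-f['tvec'].ravel())@M
def save(f,name): cv2.imwrite('pics/'+name,f['color'][:,:,::-1])
E
python3 - <<'E'
from h import *
for n in('scene','top'):
    f=grab(n); save(f,n+'1.png'); M=cv2.Rodrigues(f['rvec'])[0]; print(n,-M.T@f['tvec'].ravel())
print(monitor.state())
E
```

```text
scene [1273.44041924  -99.46119272 1089.38217963]
top [ 486.82724777    1.63768157 1219.28422703]
{'time_s': 0.1, 'qpos': array([ 6.50876277e+01,  1.83463648e+01,  8.96968563e+01,  1.72571328e-04,
        7.20444651e+01, -1.14694497e+00]), 'qvel': array([ 0.02530528, -0.08192158, -0.15092692,  0.06602564,  0.0203154 ,
       -0.03250581]), 'effort': array([-1.54866220e-04, -4.13333058e+01, -2.32510436e+01,  7.29110325e-02,
        4.20763437e-02, -3.80497374e-05]), 'ee_pos': array([231.54552783, 525.84339405, 213.23787627]), 'ee_rot': array([-1.79912335e+02, -1.91923209e-03,  1.56234518e+02]), 'force': array([-0.26855706, -0.02346054, -0.34031937]), 'torque': array([-0.00891843,  0.00233612,  0.04885012]), 'gripper_width': 90.80783275417564}
```

View pics/scene1.png

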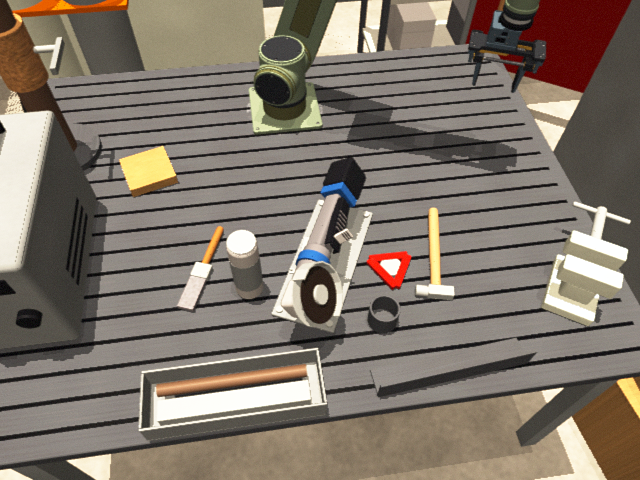

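View pics/top1.png

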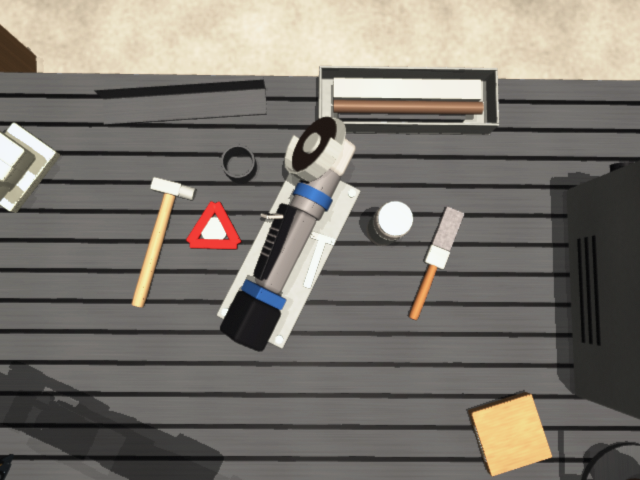

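The grinder runs from the battery at top px (252,320) to the disc at (318,148). The lever sits near (270,216), on the left side. The can, at (393,221), is to the right of the handle. Next I'll fit the grinder pose to both depth clouds and enlarge the lever.

```bash
cat >> h.py <<'E'
def pose(p):
    th=p[2]; a=np.radians(35); Z=np.array([0,0,1.]); X=np.array([np.cos(th),np.sin(th),0]); L=np.cross(Z,X)
    return np.column_stack([X,-np.cos(a)*Z+np.sin(a)*L,np.cos(a)*L+np.sin(a)*Z])
def box(q,lo,hi):
    lo,hi=np.array(lo),np.array(hi); d=np.abs(q-(lo+hi)/2)-(hi-lo)/2
    return np.linalg.norm(np.maximum(d,0),axis=1)+np.minimum(d.max(1),0)
def cyl(q,x0,x1,r):
    d=np.column_stack([np.hypot(q[:,1],q[:,2])-r,np.abs(q[:,0]-(x0+x1)/2)-(x1-x0)/2])
    return np.linalg.norm(np.maximum(d,0),axis=1)+np.minimum(d.max(1),0)
E
cat > fit.py <<'E'
from h import *
from scipy.optimize import least_squares
C=[]
for n in('scene','top'):
    c=cloud(load(n)).reshape(-1,3); C.append(c[(c[:,2]>95)&(c[:,2]<260)&(np.abs(c[:,1]-80)<170)&(c[:,0]>250)&(c[:,0]<800)])
for sel,nm in((C,'both'),(C[:1],'scene'),(C[1:],'top')):
    P=np.vstack(sel)
    p=np.array([510.,90,np.radians(-27)]); zo=140.
    def res(p):
        q=(P-[p[0],p[1],140+p[3]])@pose(p)
        s=np.minimum.reduce([box(q,[-85,-25,-20],[70,25,20]),cyl(q,68,91,31),cyl(q,91,112,36),box(q,[-107,-33,-33],[-85,33,33])])
        q0=(P-[510,90,140])@pose([0,0,np.radians(-27)])
        return s
    x=np.r_[p,0.]
    for cut in(60,25,12,6):
        q=(P-[x[0],x[1],140+x[3]])@pose(x); m=(np.abs(res(x))<cut)&(q[:,0]>-100)&(q[:,0]<108)&(q[:,2]<22+99*(np.abs(q[:,0])>88))
        P=P[m]; r=least_squares(res,x,loss='soft_l1',f_scale=2); x=r.x
    print(nm,x[:2],np.degrees(x[2]),x[3],len(P),np.median(np.abs(r.fun)))
E
python3 fit.py; python3 - <<'E'
from h import *
f=load('top'); a=f['color'][130:360,200:370,::-1]; b=load('scene')['color'][150:335,260:385,::-1]
a=cv2.resize(a,None,fx=2.4,fy=2.4,interpolation=cv2.INTER_CUBIC); b=cv2.resize(b,None,fx=3,fy=3,interpolation=cv2.INTER_CUBIC)
o=np.zeros((560,800,3),np.uint8); o[:a.shape[0],:a.shape[1]]=a; o[:b.shape[0],415:415+b.shape[1]]=b; cv2.imwrite('pics/crop.png',o)
E
```

```text
both [502.85153197  69.00472005] -14.537382889650242 4.585169311418634 3463 2.0566017170036694
scene [512.76060917  68.86418098] -16.066709183629307 7.3558031155269 1133 2.0929125389011425
top [501.97844653  67.94658796] -14.72947375173121 3.4216895929453726 2392 1.9671344047522368
```

View pics/crop.png

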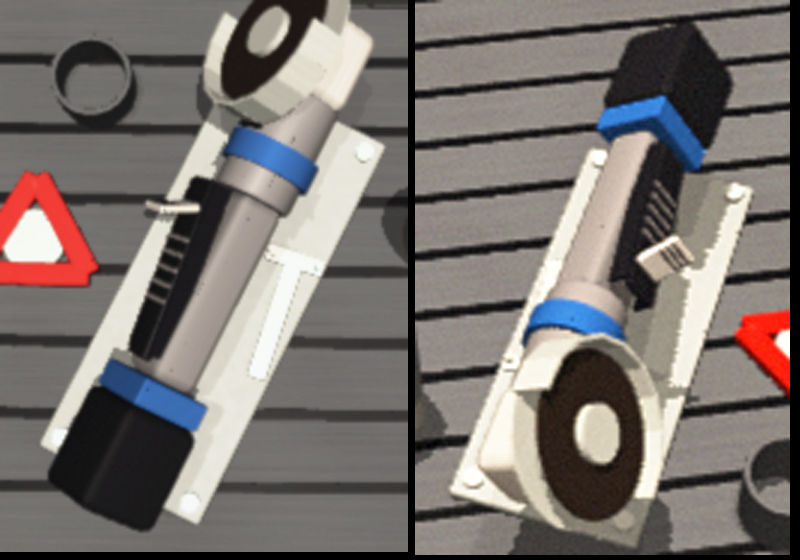

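The top crop shows bolts at full px (224,312), (279,340) and (352,193), and both blue collars. The fit landed in a wrong minimum: it gave a yaw of -15° where the bolts imply about -26°. I'll seed it from the bolts and collars instead.

```bash
python3 - <<'E'
from h import *
f=load('top'); B=[pt(f,*u) for u in((224,312),(279,340),(352,193))]; print(np.round(B,1))
d=B[2]-B[1]; print('yaw',np.degrees(np.arctan2(d[1],d[0])), 'mid diag',(B[0]+B[2])/2)
for n in('top','scene'):
    f=load(n); c=cloud(f); h=cv2.cvtColor(f['color'],cv2.COLOR_RGB2HSV); m=((h[...,0]>98)&(h[...,0]<122)&(h[...,1]>120)&(h[...,2]>60)).astype(np.uint8)
    k,l,s,ce=cv2.connectedComponentsWithStats(m)
    for i in range(1,k):
        if s[i,4]>60: q=c[l==i]; print(n,s[i],np.round(np.median(q,0),1),np.round(q.min(0)),np.round(q.max(0)))
E
sed -i 's/510.,90,np.radians(-27)\]); zo/*SEED*\//;' fit.py; sed -n 8,10p fit.py
```

```text
[[451.2 164.4  17.4]
 [396.8  54.2  12.3]
 [694.8 -90.5  16.8]]
yaw -25.909443601187522 mid diag [573.02447182  36.94530855  17.07129839]
top [294 183  38  27 437] [664.5  -9.1 171.2] [487. -42. 150.] [ 689.   25. 1219.]
top [242 280  44  30 561] [486.   75.9 165.3] [461.   2. 133.] [ 512.  117. 1219.]
scene [320 181  37  26 415] [491.1  80.3 162.4] [330. -99.   1.] [1273.  120. 1089.]
scene [297 250  33  13 248] [664.3 -10.  172.5] [642. -42. 151.] [678.  25. 181.]
    p=np.array([*SEED*/=140.
    def res(p):
        q=(P-[p[0],p[1],140+p[3]])@pose(p)
```

```bash
sed -i 's/np.array(\[\*SEED\*\/=140./np.array([573.,36,np.radians(-25.9)])/; s/np.abs(c\[:,1\]-80)<170/np.abs(c[:,1]-36)<170/; s/(60,25,12,6)/(15,10,6)/' fit.py; python3 fit.py
python3 - <<'E'
from h import *
p=[573,36.5,np.radians(-25.8)]; O=np.array([573,36.5,140]); Rm=pose(p)
for n in('scene','top'):
    c=cloud(load(n)).reshape(-1,3); q=(c-O)@Rm
    m=(q[:,2]>48)&(q[:,2]<85)&(np.abs(q[:,1])<25)&(q[:,0]>-30)&(q[:,0]<90)
    print('lever',n,m.sum(),np.round(np.percentile(q[m],[0,10,50,90,100],axis=0),1).tolist())
    for a in(-60,-40,-20,0,20,40):
        m=(np.abs(q[:,0]-a)<4)&(np.abs(q[:,1])<12)&(q[:,2]>22)&(q[:,2]<50); 
        if m.sum()>3: print(a,np.round(np.median(q[m,2]),1),m.sum())
E
```

```text
both [572.10250873  35.70521953] -25.44325183961346 -1.0768922700742953 4036 1.10485451421318
scene [570.64685526  35.46764591] -25.429592811700505 -0.7205913846268442 1244 0.9126234172186471
top [573.35305472  35.53845522] -25.43306114774122 -1.2505391441951355 2776 1.0993875951221472
lever scene 138 [[23.2, -15.5, 48.1], [29.1, -13.1, 49.8], [34.9, -4.1, 61.4], [40.3, 7.6, 70.8], [64.4, 13.0, 72.3]]
-60 31.3 19
-40 34.0 16
-20 36.3 17
0 38.8 15
20 41.1 9
40 47.4 30
lever top 99 [[25.8, -16.3, 48.2], [27.4, -13.9, 50.6], [33.5, -11.0, 64.3], [40.0, 5.6, 72.4], [62.0, 11.8, 74.6]]
-60 32.1 30
-40 34.4 33
-20 36.6 31
0 39.1 32
20 42.0 30
40 45.4 10
```

The fit now agrees between both views: origin about (572,35.7,139.3), yaw -25.4°. As checks, z is within 1 mm of 140, the paddle face at x 0 measures z 39, and the lever tip is at x≈26, z≈72, leaning back. Next I need the can's clearance and the first moves.

```bash
cat >> h.py <<'E'
P0=[572,35.7,np.radians(-25.44)]; O=np.array([572,35.7,139.3]); H=pose(P0)
RT=np.column_stack([-H[:,0],H[:,2],H[:,1]])
def status(goal=None,R_t=RT):
    s=monitor.state(); p=s['ee_pos']; Rc=R.from_euler('xyz',s['ee_rot'],degrees=True)
    print('t',s['time_s'],'hand',np.round(H.T@(p-O),1),'world',np.round(p,1),'w',round(s['gripper_width'],1),'F(h)',np.round(H.T@s['force'],1),'q',np.round(s['qpos']))
    rv=(Rc.inv()*R.from_matrix(R_t)).as_rotvec(); print('turn left rad',np.round(rv,3),'deg',np.degrees(np.linalg.norm(rv)).round(1))
    if goal is not None:
        g=O+H@np.array(goal); print('goal w',np.round(g,1),'shift cm (tool now)',np.round(Rc.inv().apply(g-p)/10,2),'(tool at target)',np.round(R_t.T@(g-p)/10,2))
E
python3 - <<'E'
from h import *
f=load('top')
c=cloud(f); q=c[205:237,378:410].reshape(-1,3); print('can',np.median(q,0)); 
for n in('top','scene'):
    c=cloud(load(n)).reshape(-1,3); h=(c-O)@H; lat=np.array([h[:,0],(c-O)[:,0]*-np.sin(P0[2])+(c-O)[:,1]*np.cos(P0[2]),c[:,2]]).T
    m=(lat[:,1]<-60)&(lat[:,1]>-250)&(np.abs(lat[:,0])<130)&(c[:,2]>60)&(c[:,2]<300)
    print(n,m.sum(),np.round(np.percentile(lat[m],[1,50,99],axis=0)).tolist())
status([0,-130,65])
E
```

```text
can [ 617.35026938 -150.3669362   189.24351089]
top 994 [[92.0, -178.0, 64.0], [109.0, -145.0, 187.0], [130.0, -117.0, 194.0]]
scene 445 [[97.0, -178.0, 66.0], [118.0, -141.0, 190.0], [130.0, -117.0, 194.0]]
t 0.1 hand [-518.   109.4  285.2] world [231.5 525.8 213.2] w 90.8 F(h) [-0.2  0.2 -0.3] q [65. 18. 90.  0. 72. -1.]
turn left rad [-0.612 -0.009  0.028] deg 35.1
goal w [562.8  16.4 283.1] shift cm (tool now) [-50.85 -33.28  -6.93] (tool at target) [-51.8  -22.02 -23.94]
```

>>> move_arm(increments=[[[0, 0, 0, -2, -0.153, 0, 0], [0, 0, 0, -2, -0.153, 0, 0], [0, 0, 0, -2, -0.153, 0, 0], [0, 0, 0, -2, -0.153, 0, 0], [0, -4, -1.7, -1.5, 0, 0, 0], [0, -4, -1.7, -1.5, 0, 0, 0], [0, -4, -1.7, -1.5, 0, 0, 0], [0, -4, -1.7, -1.5, 0, 0, 0], [0, -4, -1.7, -1.5, 0, 0, 0], [0, -4, -1.7, -1.5, 0, 0, 0]]], force=30)

```text
time_s: 1.35
ee_pos: [388.7, 283.0, 301.3]
ee_rot: [144.3, 0.1, 156.8]
force: [-0.9, -0.5, -0.3]
gripper_width: 0.5
```

```bash
python3 -c "
from h import *
status([0,-130,65])"
```

```text
t 1.35 hand [-271.7  -49.8  211.4] world [388.7 283.  301.3] w 0.5 F(h) [-0.6 -0.2 -0.9] q [ 16.  -6. 114.  35.  53. -67.]
turn left rad [ 0.013 -0.022  0.033] deg 2.4
goal w [562.8  16.4 283.1] shift cm (tool now) [-26.49 -15.41  -8.81] (tool at target) [-27.17 -14.64  -8.02]
```

>>> move_arm(increments=[[[0, -5, -2.8, -1.4, 0.004, -0.006, 0.008], [0, -5, -2.8, -1.4, 0.004, -0.006, 0.008], [0, -5, -2.8, -1.4, 0.004, -0.006, 0.008], [0, -5, -2.8, -1.4, 0, 0, 0], [0, -5, -2.8, -1.4, 0, 0, 0], [0, 0, 0, 0, 0, 0, 0]]])

```text
time_s: 2.1
ee_pos: [558.6, 26.8, 275.6]
ee_rot: [144.9, 0.0, 154.7]
force: [-0.6, 1.2, -0.4]
gripper_width: 0.8
```

```bash
python3 -c "
from h import *
status([-10,-80,65])
f=grab('wrist'); save(f,'w1.png')"
```

```text
t 2.1 hand [  -8.3 -119.6   66.8] world [558.6  26.8 275.6] w 0.8 F(h) [-1.1  0.8  0.5] q [-19.  11.  99.  38.  69. -97.]
turn left rad [ 0.002 -0.001  0.002] deg 0.2
goal w [566.1  46.6 242.1] shift cm (tool now) [ 0.17 -0.19  3.96] (tool at target) [ 0.17 -0.18  3.96]
```

View pics/w1.png

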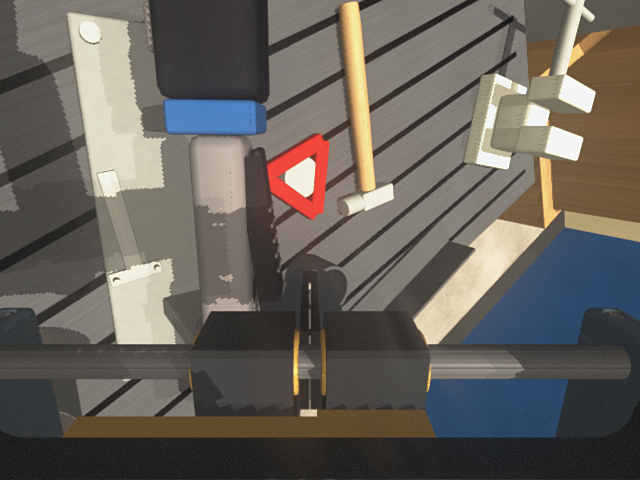

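The tool lines up with the handle axis, seen in the battery, collar and handle at columns 190–265. The lever sits behind the fingers near (308,412). Next I go down beside the paddle, behind the lever.

>>> move_arm(increments=[[[0, 0.1, -0.1, 4, 0, 0, 0], [0, 0.1, -0.1, 4, 0, 0, 0], [0, 0, 0, 3, 0, 0, 0], [0, 0, 0, 2, 0, 0, 0], [0, 0, 0, 0, 0, 0, 0]]])

```text
time_s: 2.78
ee_pos: [581.8, 103.3, 167.0]
ee_rot: [144.9, -0.1, 155.2]
force: [0.6, -0.7, -0.4]
gripper_width: 0.3
```

```bash
python3 -c "
from h import *
status([44,12,65])
f=grab('scene'); a=f['color'][100:340,200:440,::-1]; cv2.imwrite('pics/s2.png',cv2.resize(a,(600,600),interpolation=cv2.INTER_CUBIC))"
```

```text
t 2.775 hand [-20.2  14.8  69.3] world [581.8 103.3 167. ] w 0.3 F(h) [ 0.9  0.1 -0.6] q [ -10.   18.  108.   44.   53. -101.]
turn left rad [ 0.002 -0.008  0.008] deg 0.6
goal w [637.6  71.1 166.8] shift cm (tool now) [-6.42 -0.48 -0.33] (tool at target) [-6.42 -0.43 -0.28]
```

View pics/s2.png

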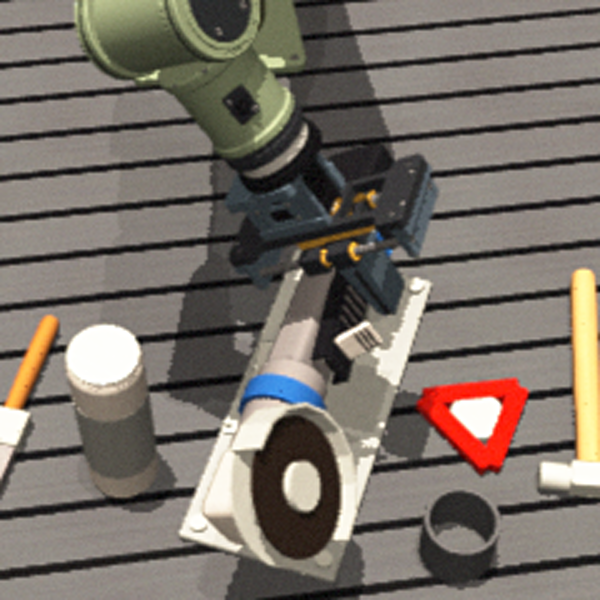

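The closed fingers are just behind the lever, which shows at (358,340) in the crop, and nothing else is close. Now I push it forward.

>>> move_arm(increments=[[[0, -1, -0.1, 0, 0, 0, 0], [0, -1, -0.1, 0, 0, 0, 0], [0, -0.9, 0, 0, 0, 0, 0], [0, -0.8, 0, 0, 0, 0, 0], [0, -0.7, 0, 0, 0, 0, 0], [0, -0.7, 0, 0, 0, 0, 0]]])

```text
time_s: 3.58
ee_pos: [629.8, 80.1, 170.9]
ee_rot: [144.5, -0.1, 155.3]
force: [-3.6, 0.3, 0.2]
gripper_width: 0.7
```

```bash
python3 -c "
from h import *
status([36,12,67])"
```

```text
t 3.575 hand [33.1 11.3 71.4] world [629.8  80.1 170.9] w 0.7 F(h) [-3.4 -0.9 -0.9] q [ -11.   22.  101.   43.   56. -100.]
turn left rad [ 0.008 -0.008  0.01 ] deg 0.9
goal w [631.   76.  167.9] shift cm (tool now) [-0.28 -0.44  0.06] (tool at target) [-0.29 -0.44  0.07]
```

>>> move_arm(increments=[[[0, -0.4, -0.15, 0, 0, 0, 0], [0, -0.4, -0.15, 0, 0, 0, 0], [0, -0.3, 0, 0, 0, 0, 0]]])

```text
time_s: 3.95
ee_pos: [633.3, 75.2, 167.9]
ee_rot: [144.5, -0.8, 155.7]
force: [-8.0, 2.5, 4.8]
gripper_width: 0.3
```

```bash
python3 -c "
from h import *
status([36,12,67])"
```

```text
t 3.95 hand [38.4 12.1 67.1] world [633.3  75.2 167.9] w 0.3 F(h) [-8.3 -4.6  1.8] q [ -12.   23.  100.   42.   58. -101.]
turn left rad [ 0.008 -0.024  0.008] deg 1.5
goal w [631.   76.  167.9] shift cm (tool now) [ 0.24 -0.01 -0.01] (tool at target) [ 0.24 -0.01 -0.01]
```

>>> move_arm(increments=[[[0, -0.3, 0, 0, 0, 0, 0], [0, -0.3, 0, 0, 0, 0, 0], [0, -0.3, 0, 0, 0, 0, 0]]])

```text
time_s: 4.32
ee_pos: [633.4, 75.0, 167.3]
ee_rot: [144.5, -1.9, 156.3]
force: [-9.7, 2.2, 6.0]
gripper_width: 0.5
```

```bash
python3 -c "
from h import *
status([36,12,67])"
```

```text
t 4.325 hand [38.6 12.5 66.7] world [633.4  75.  167.3] w 0.5 F(h) [-9.7 -6.2  1.6] q [ -12.   23.   99.   42.   59. -100.]
turn left rad [ 0.009 -0.044  0.007] deg 2.6
goal w [631.   76.  167.9] shift cm (tool now) [ 0.26  0.03 -0.04] (tool at target) [ 0.26  0.03 -0.05]
```

It no longer advances at x≈38.6 while the force rises, so the lever is at its stop. I'll back off, retract and look.

>>> move_arm(increments=[[[0, 1.5, 0, 0, 0, 0, 0], [0, 2, 0, 0, 0, -0.02, 0], [0, 1.5, 0, 0, 0, -0.02, 0], [0, 0, 0, -3, 0, 0, 0], [0, 0, 0, -4, 0, 0, 0], [0, 0, 0, -4, 0, 0, 0], [1, 0, -2, -1, 0, 0, 0], [1, 0, -2.5, 0, 0, 0, 0], [1, 0, 0, 0, 0, 0, 0], [1, 0, 0, 0, 0, 0, 0]]])

```text
time_s: 5.58
ee_pos: [540.8, -7.6, 242.3]
ee_rot: [145.0, 1.1, 154.3]
force: [-0.2, 1.2, -0.1]
gripper_width: 37.8
```

```bash
python3 -c "
from h import *
status([-4,-60,5])
f=grab('scene'); a=f['color'][140:300,260:420,::-1]; cv2.imwrite('pics/s3.png',cv2.resize(a,(600,600),interpolation=cv2.INTER_CUBIC))
c=cloud(f).reshape(-1,3); q=(c-O)@H
m=(q[:,2]>48)&(q[:,2]<80)&(np.abs(q[:,1])<18)&(q[:,0]>20)&(q[:,0]<90)
print(np.round(np.percentile(q[m],[10,50,90],axis=0),1))
for a in(-40,-20,0,20):
  m=(np.abs(q[:,0]-a)<4)&(np.abs(q[:,1])<12)&(q[:,2]>22)&(q[:,2]<50); print(a,np.median(q[m,2]),m.sum())"
```

```text
t 5.575 hand [  -9.6 -114.5   16.1] world [540.8  -7.6 242.3] w 37.8 F(h) [-0.7  0.6  0.8] q [ -23.   12.  104.   39.   67. -104.]
turn left rad [0.001 0.018 0.007] deg 1.1
goal w [555.4  10.  191.3] shift cm (tool now) [-0.45 -1.12  5.45] (tool at target) [-0.56 -1.11  5.45]
[[ 54.3 -14.2  50.6]
 [ 61.9  -8.7  65.1]
 [ 66.1   6.7  70.9]]
-40 35.18214085797102 16
-20 37.849179208694046 17
0 40.30853319121388 16
20 42.32919934881817 25
```

View pics/s3.png

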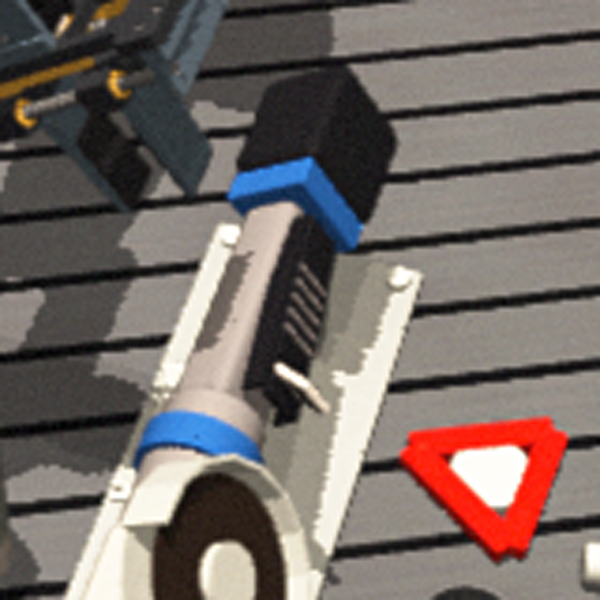

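The lever now leans forward: its tip is at x≈64, z≈71, about 32° past the normal, and the paddle is still out. Next I finish opening the jaws and centre at z 5.

>>> move_arm(increments=[[[1, -0.5, -0.6, 0, 0, 0.009, 0.004], [1, -0.5, -0.4, 0, 0, 0.009, 0.004], [1, -0.3, 0, 0, 0, 0, 0], [1, 0, 0, 0, 0, 0, 0]]])

```text
time_s: 6.12
ee_pos: [550.6, -20.4, 236.4]
ee_rot: [145.0, -0.0, 154.7]
force: [0.9, 0.2, 0.9]
gripper_width: 81.6
```

```bash
python3 -c "
from h import *
status([3,20,5])"
```

```text
t 6.125 hand [   4.8 -113.9    6.7] world [550.6 -20.4 236.4] w 81.6 F(h) [ 0.7 -0.4  1. ] q [ -24.   14.  102.   38.   68. -104.]
turn left rad [ 0.001 -0.001  0.001] deg 0.1
goal w [581.4  48.5 125.8] shift cm (tool now) [ 0.16 -0.17 13.39] (tool at target) [ 0.18 -0.17 13.39]
```

>>> move_arm(increments=[[[1, 0, 0, 2.5, 0, 0, 0], [1, 0, 0, 3, 0, 0, 0], [1, 0, 0, 3, 0, 0, 0], [1, 0, 0, 2.5, 0, 0, 0], [1, 0, 0, 1.5, 0, 0, 0], [1, 0, 0, 0, 0, 0, 0]]])

```text
time_s: 6.88
ee_pos: [583.3, 46.1, 132.2]
ee_rot: [145.0, 0.1, 154.6]
force: [-0.8, -0.1, 0.3]
gripper_width: 91.0
```

```bash
python3 -c "
from h import *
status([3,20,5])"
```

```text
t 6.875 hand [ 5.8 14.   7.6] world [583.3  46.1 132.2] w 91.0 F(h) [-0.7 -0.5 -0.2] q [ -16.   21.  109.   45.   53. -109.]
turn left rad [0.001 0.001 0.002] deg 0.2
goal w [581.4  48.5 125.8] shift cm (tool now) [ 0.28 -0.26  0.6 ] (tool at target) [ 0.28 -0.26  0.6 ]
```

>>> move_arm(increments=[[[1, 0.2, -0.3, 0.5, 0, 0, 0], [1, 0, 0, 0, 0, 0, 0]]])

```text
time_s: 7.12
ee_pos: [582.2, 46.6, 127.3]
ee_rot: [144.9, 0.3, 154.6]
force: [1.1, 0.9, 0.6]
gripper_width: 91.2
```

```bash
python3 -c "
from h import *
status([3,20,5])"
```

```text
t 7.125 hand [ 4.5 18.   4.8] world [582.2  46.6 127.3] w 91.2 F(h) [0.6 0.3 1.4] q [ -16.   21.  109.   45.   52. -110.]
turn left rad [0.001 0.003 0.003] deg 0.3
goal w [581.4  48.5 125.8] shift cm (tool now) [0.15 0.02 0.2 ] (tool at target) [0.15 0.02 0.2 ]
```

Centred to within 1 mm, so I close with 35 N.

>>> move_arm(increments=[[[0.4, 0, 0, 0, 0, 0, 0], [0.4, 0, 0, 0, 0, 0, 0], [0.4, 0, 0, 0, 0, 0, 0], [0.4, 0, 0, 0, 0, 0, 0], [0.4, 0, 0, 0, 0, 0, 0], [0.4, 0, 0, 0, 0, 0, 0]]], force=35)

```text
time_s: 7.88
ee_pos: [583.8, 46.2, 129.2]
ee_rot: [144.8, 0.3, 154.2]
force: [1.9, 2.0, 1.5]
gripper_width: 49.4
```

```bash
python3 -c "
from h import *
status([3,20,5])"
```

```text
t 7.875 hand [ 6.1 16.6  6.1] world [583.8  46.2 129.2] w 49.4 F(h) [0.9 0.3 3. ] q [ -16.   21.  109.   46.   52. -110.]
turn left rad [ 0.004  0.008 -0.002] deg 0.5
goal w [581.4  48.5 125.8] shift cm (tool now) [ 0.31 -0.11  0.33] (tool at target) [ 0.31 -0.11  0.34]
```

The opening stopped at 49.4 mm against 50 expected (z -20 to 30), and the net force is near zero: the paddle is home with the handle on the other side. I'll hold for about 3 s.

>>> move_arm(increments=[[[0.2, 0, 0, 0, 0, 0, 0], [0.2, 0, 0, 0, 0, 0, 0], [0.2, 0, 0, 0, 0, 0, 0], [0.2, 0, 0, 0, 0, 0, 0], [0.2, 0, 0, 0, 0, 0, 0], [0.2, 0, 0, 0, 0, 0, 0], [0.2, 0, 0, 0, 0, 0, 0], [0.2, 0, 0, 0, 0, 0, 0], [0.2, 0, 0, 0, 0, 0, 0], [0.2, 0, 0, 0, 0, 0, 0], [0.2, 0, 0, 0, 0, 0, 0], [0.2, 0, 0, 0, 0, 0, 0]]])

```text
time_s: 9.38
ee_pos: [583.8, 46.3, 129.2]
ee_rot: [144.8, 0.3, 154.2]
force: [-0.1, -0.7, -0.0]
gripper_width: 49.4
```

```bash
python3 -c "
from h import *
status([3,20,5])
f=grab('scene'); a=f['color'][140:300,260:420,::-1]; cv2.imwrite('pics/s4.png',cv2.resize(a,(600,600),interpolation=cv2.INTER_CUBIC))
c=cloud(f).reshape(-1,3); q=(c-O)@H
for a in(-40,-20,0,20,35):
  m=(np.abs(q[:,0]-a)<4)&(np.abs(q[:,1])<12)&(q[:,2]>22)&(q[:,2]<50); print(a,np.median(q[m,2]),m.sum())"
```

```text
t 9.375 hand [ 6.1 16.6  6.2] world [583.8  46.3 129.2] w 49.4 F(h) [ 0.2 -0.4 -0.6] q [ -16.   21.  109.   46.   52. -110.]
turn left rad [ 0.004  0.008 -0.002] deg 0.5
goal w [581.4  48.5 125.8] shift cm (tool now) [ 0.31 -0.12  0.33] (tool at target) [ 0.31 -0.12  0.34]
-40 31.414286238404234 17
-20 31.603461273577363 3
0 40.022793715022814 20
20 37.45189830629158 41
35 30.14811207962391 28
```

View pics/s4.png

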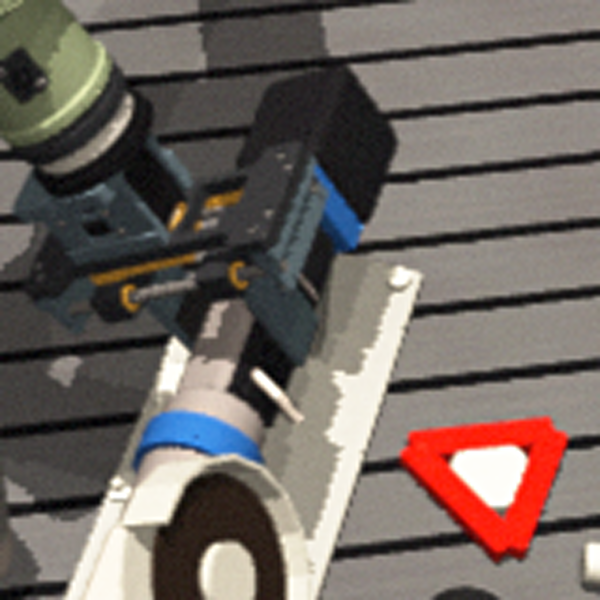

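The paddle is parallel to the handle (z≈31 at x -40, 30 at x 35), the lever at (275,392) is forward, and both fingers are on. I'll hold for another 1.5 s, then release and retract.

>>> move_arm(increments=[[[0.2, 0, 0, 0, 0, 0, 0], [0.2, 0, 0, 0, 0, 0, 0], [0.2, 0, 0, 0, 0, 0, 0], [0.2, 0, 0, 0, 0, 0, 0], [0.2, 0, 0, 0, 0, 0, 0], [0.2, 0, 0, 0, 0, 0, 0], [0.2, 0, 0, 0, 0, 0, 0], [0.2, 0, 0, 0, 0, 0, 0], [0.2, 0, 0, 0, 0, 0, 0], [0.2, 0, 0, 0, 0, 0, 0], [0.2, 0, 0, 0, 0, 0, 0], [0.2, 0, 0, 0, 0, 0, 0]]])

```text
time_s: 10.92
ee_pos: [583.8, 46.2, 129.2]
ee_rot: [144.8, 0.3, 154.2]
force: [0.5, 0.2, -0.3]
gripper_width: 49.3
```

>>> move_arm(increments=[[[1, 0, 0, 0, 0, 0, 0], [1, 0, 0, 0, 0, 0, 0], [1, 0, 0, 0, 0, 0, 0], [1, 0, 0, 0, 0, 0, 0], [1, 0, 0, 0, 0, 0, 0], [1, 0, 0, 0, 0, 0, 0], [1, 0, 0, 0, 0, 0, 0]]])

```text
time_s: 11.8
ee_pos: [584.0, 48.6, 131.2]
ee_rot: [144.5, 0.4, 154.6]
force: [-0.7, 0.4, 0.1]
gripper_width: 91.1
```

```bash
python3 -c "
from h import *
status([3,-100,10])"
```

```text
t 11.8 hand [ 5.3 16.3  9.1] world [584.   48.6 131.2] w 91.1 F(h) [-0.8 -0.   0.1] q [ -16.   21.  109.   46.   53. -110.]
turn left rad [0.009 0.005 0.004] deg 0.6
goal w [553.6 -10.  227. ] shift cm (tool now) [  0.16   0.19 -11.63] (tool at target) [  0.23   0.09 -11.63]
```

>>> move_arm(increments=[[[1, 0, 0, -2, 0, 0, 0], [1, 0, 0, -4, 0, 0, 0], [1, 0, 0, -4, 0, 0, 0], [1, 0, 0, -4, 0, 0, 0], [1, 3, 0, -3, 0, 0, 0], [1, 4, 0, -2, 0, 0, 0], [1, 0, 0, 0, 0, 0, 0], [1, 0, 0, 0, 0, 0, 0]]])

```text
time_s: 12.8
ee_pos: [470.0, -23.7, 289.6]
ee_rot: [144.6, 0.4, 154.5]
force: [0.1, -1.0, 0.0]
gripper_width: 91.4
```

```bash
python3 -c "
from h import *
status()
f=eyes.grab_frame('scene'); save(f,'s5.png')
c=cloud(f).reshape(-1,3); q=(c-O)@H
m=(q[:,2]>48)&(q[:,2]<80)&(np.abs(q[:,1])<18)&(q[:,0]>20)&(q[:,0]<90)
print(np.round(np.percentile(q[m],[10,50,90],axis=0),1))
for a in(-40,-20,0,20):
  m=(np.abs(q[:,0]-a)<4)&(np.abs(q[:,1])<12)&(q[:,2]>22)&(q[:,2]<50); print(a,np.median(q[m,2]),m.sum())
"
```

```text
t 12.8 hand [ -66.6 -179.     6.4] world [470.  -23.7 289.6] w 91.4 F(h) [ 0.5 -0.5 -0.7] q [ -29.    5.  105.   37.   75. -105.]
turn left rad [0.006 0.006 0.003] deg 0.5
[[ 53.8 -14.7  50.1]
 [ 62.3  -8.5  64.8]
 [ 66.    7.5  71.1]]
-40 34.88774317110575 21
-20 37.9459035626026 15
0 40.09784781688221 15
20 42.26200875623306 22
```

View pics/s5.png

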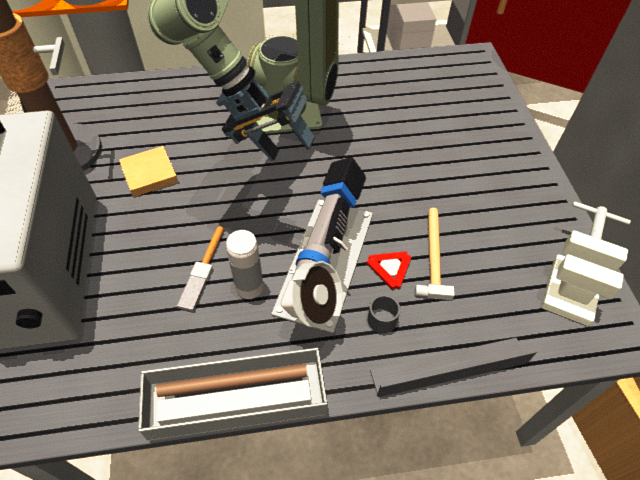

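The lever at (345,242) is forward, and the paddle has sprung back to its earlier profile. The can, brush, hammer, magnet and pipe are at the same pixels as at the start, and the arm is clear, so I'm handing in.

```bash
python3 -c "
from h import *
print(job.job_done())"
```

```text
the job is handed in; nothing more can be done
None
```

The lock-off lever is forward, and the paddle was squeezed home for about 3 s and let go. The job was handed in at about 13 s of the 48 s allowed; no verdict was reported.

**Lever:** I pushed it forward with closed fingers until it stopped moving at about 10 N. At the end its tip measured x≈64, z≈71, leaning about 32° towards the disc, as it did straight after the push.

**Squeeze:** I gripped across the handle and paddle with 35 N. The jaws stopped at 49.4 mm against the 50 expected, and the paddle face measured z≈30–31, so it was home. The net wrist force was near zero, so the handle-side finger was taking its share. I didn't measure that finger's contact force directly.

**End state:** the paddle is sprung out, with its face at z≈40 at x 0. The can, brush, hammer, magnet and pipe show at the same pixels as at the start. The flange key on the base plate can't be made out in the last picture, but the tool never came near it. The arm is clear of everything, with the wrist force at noise level.

**Failed checks:** my first grinder pose fit was wrong (yaw -15°). I caught it against the base-plate bolts and refitted to -25.4°. The grip centre also settled about 1 mm off plan, which made no difference.

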